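# Open the spare-wheel case by feel

### The job

The spare grinding wheel is in the round grey case. Feel along the rim of the shut lid with a fingertip, in steady light touch, until you find the thumb notch; then press down the catch inside the notch so that the sprung lid pops up, and take the hand away, leaving the lid open and the catch free. Do not pinch or lift anything, and leave the tools on the bench where they lie.

Things in the scene. Friction and masses are not known exactly. Their poses are not given: they have to be found in the camera images.
- case_centre (a point): Centre of the round grey spare-wheel case, 230 mm across, at the height of its shut lid's rim (50 mm above the bench). The rim is a flat level ring on the lid, 70 to 115 mm from this centre (inside it the lid is 2 mm higher). Somewhere round the circle, at ANY angle, the thumb notch interrupts it; nothing else does. This point belongs to the foot: its axes do not tell how the case is turned.
- foot: Round steel foot, 252 mm across and 4 mm thick with three screwed lugs, fixed to the bench under the case; the case is clipped into it at any angle and cannot slide or turn. Origin on the bench under the case's centre; its axes tell nothing of the notch.
- catch (a joint): Catch in the thumb notch. Notch: 56 mm wide along the rim, from the edge (115 mm) in to 85 mm from the centre, open above and outward. The catch is a pad 49 mm wide, 85 to 114 mm from the centre, its top 13 mm below the rim. Value in rad, 0 at rest, grows as it is pressed down, stop 0.4; pivot at 83 mm, so press near 107 mm. Frees the lid at about 0.15 (some 3 mm down, 6 to 8 N); at the stop 9 N; springs back.
- lid (a joint): Lid angle, rad: 0 shut, grows as it opens; the hinge is opposite the notch. Shut, the catch holds it (play below 0.02). Freed, its spring swings it up within about a second to its stop at 0.75, unless something is above it: it pushes with only about 3 N and may rest against the hand until that is taken away.
- pliers: Steel pliers with red handles, 180 mm long, 12 mm high, lying beside the case; origin on the bench under the rivet, x towards the jaws. Leave alone.
- chisel_wide: Carving chisel with a wooden handle and a 12 mm blade, 185 mm long, 21 mm high, lying; origin on the bench near its middle, x towards the blade. Leave alone.
- chisel_narrow: Carving chisel with a wooden handle and an 8 mm blade, 180 mm long, 21 mm high, lying; origin on the bench near its middle, x towards the blade. Leave alone.
- loupe: Black eye loupe, a cup 56 mm across and 42 mm high; origin at the centre of its underside. Leave alone.
- key: Small brass key, 58 mm long, 4 mm thick, lying flat; origin on the bench near its middle. Leave alone.
- spanner: Steel spanner, 170 mm long, lying flat beyond the case; origin on the bench near its middle. Leave alone.
- dressing_stick: Grey abrasive dressing stick, 150 x 25 x 25 mm, lying; origin at the centre of its underside. Leave alone.
- quench_cup: Open steel cup, 84 mm across and 85 mm high; origin at the centre of its underside. Leave alone.

How it is judged (in metres and radians):
On the way, in this order (a step that is already met when the one before it is completed fails the run):
1. a fingertip stays in touch with the rim of the shut lid for 0.3 s, feeling for the notch (contact force between the fingers and lid above 0.2 N and value of joint catch below 0.05 rad and value of joint lid below 0.03 rad and horizontal distance between the grasp point and case_centre between 0.065 and 0.15 m), for 0.3 s.
2. the fingers press the catch in the notch down (beyond 0.08 rad) (value of joint catch above 0.08 rad and contact force between the fingers and catch above 1 N), for 0.02 s.
At the end, for the whole second after the job is handed in: The lid stands open by more than 0.6 rad, the catch has sprung back (below 0.05 rad), and every tool on the bench is within 25 mm of where it lay (value of joint lid above 0.6 rad and value of joint catch below 0.05 rad and distance of each of pliers, chisel_wide, chisel_narrow, loupe, key, spanner, dressing_stick, quench_cup from where it was at the start of the episode below 0.025 m); the robot touches nothing.
It fails at once if a tool on the bench is moved more than 25 mm or lifted more than 10 mm (distance of any of pliers, chisel_wide, chisel_narrow, loupe, key, spanner, dressing_stick, quench_cup from where it was at the start of the episode above 0.025 m or height (world z) of any of pliers, chisel_wide, chisel_narrow, loupe, key, spanner, dressing_stick, quench_cup above 0.01 m).
It fails at once if the fingers bear on the lid with more than 60 N (a light touch is asked) (contact force between the fingers and lid above 60 N).
It also fails if it takes over 72 s, if anything falls off the work surface, if the arm or the gripper's body presses on something with over 40 N, if the wrist force passes 120 N, or if a joint passes its speed limit or range.

### The arm

A 6-joint arm with a two-finger parallel gripper is mounted at the origin on the work surface. World frame = base frame: x ahead of the robot, y to its left, z up, the work surface at z = 0. Lengths are in m, angles in degrees, forces in N, time in s.
With the tool pointing down it reaches from about 0.3 to 0.75 m from the base axis. Payload 8.5 kg.
Tool frame: the origin (TCP) lies midway between the tips of the shut fingers; the grasp point (between the pads) lies env.tcp_to_grasp behind it (env.tcp_to_grasp is the distance from the TCP to the grasp point, in m); z points along the fingers, y is the line along which they close (so a half turn about z gives the same grasp; the last joint's range is limited). The gripper opens to 85 mm and grips with 20 to 120 N. Pads are 22 mm wide; open, the fingers measure 114 mm over their backs; the gripper's body (76 mm by 85 mm) begins 54 mm behind the grasp point. The pads swing forward as they close: fully open they stand 13 mm farther back than shut.
Start: joints at [64.441, 21.807, 74.336, -0, 83.858, -12.336], TCP at [0.126, 0.535, 0.209] pointing down, gripper open.
Joint ranges: [-178.18, 178.18], [-50.72, 133.34], [12.68, 142.11], [-81.47, 261.47], [9.98, 163.14], [-165.26, 165.26]. Speed limits (degrees/s): [136.94, 136.94, 180, 180, 180, 180].

### API

Orientations are given as a 3x3 rotation matrix whose columns are the frame's x, y, z axes.
In Python, from rig import observe, optics, job, env gives the robot as it stands. The module is installed in compiled form; this text tells all that it offers.
- The arm moves only by the shell command python3 -m jog 'ROWS' [FORCE]. ROWS is JSON, a list of rows, each a list of 7 numbers: the turn, a rotation vector about the tool's x, y, z in rad, then the shift along the tool's x, y, z in m, then the opening in per cent of the stroke, from 0 (shut) to 100 (fully open). A call has 1 to 10 rows; each row shifts and turns the commanded pose from where the row before left it, along the tool's axes as they then stand; what a row does not reach is not made up. A row lasts 1/8 s, in which the tool goes at most 62.5 mm and 10.7 degrees, less where a joint would pass 70% of its speed; a pose out of reach is approached as far as the arm can. A call is refused whole if a number of a shift passes 0.0625 or a number of a turn 0.188, either way. A call with a gripper value outside its range is refused whole. The fingers move at their own pace and stop on an object; FORCE is the grip in N (left out, the last holds). Time passes only in rows, so rows that do not move let the fingers close. It gives the time, the measured TCP pose, the force, the opening and the grip force at its end, in the units of the state.
- observe(): the state, without advancing time (a new reading comes with each control period).
- optics.get_image(name): name is "scene" or "top" or "wrist"; returns a dict with "pixels" (420x560x3 uint8, red, green, blue), "mtx" (3x3 intrinsics, pixels), "rvec" (rotation vector, rad) and "tvec" (3), from world to camera coordinates, as OpenCV has them. Camera axes: x right, y down, z forward; pixel columns grow to the right and rows downward; lengths in m; the calibration is good to about 2 mm. A picture is of the moment at which its call begins. There is no depth.
- job.close_job(): hands the job in; it is judged then, once.
The state is a dict: "time_s": time; "q": joint angles; "qvel": joint speeds; "joint_efforts": joint torques, N m; "position": TCP position; "tool_rot": TCP orientation; "ft_force": force on the tool from outside, world axes, zero at the start; "wrist_torque": the same for the moment, N m; "grip_width": finger opening in m; "gripper_force": force on a finger pad.
Only numpy, scipy, OpenCV 4.12 (cv2) and the standard library are available. Lean on these libraries where they do the work, as an engineer would, in place of code of your own. Each camera call takes 0.05 s, during which the arm holds its last target. There are 200 camera calls.

## Working session

There is one attempt and no reset: what is moved stays moved. The work goes in short steps, Python scripts to look and compute and a shell command to move; the robot and the scene stay as the last step left them, time stands still between calls to the robot, and variables do not carry over. Pictures are saved under pics/ and viewed, at most 10 in all, crops included, and the job is handed in when it is done.

```bash
mkdir -p pics
python3 - <<'E'
from rig import observe, optics, env
import cv2
s=observe();print(s['position'],s['tool_rot'],s['ft_force'],s['grip_width'],s['time_s'],env.tcp_to_grasp)
import pickle
for n in ('top','scene'):
    im=optics.get_image(n);pickle.dump(im,open(n+'.pkl','wb'))
    cv2.imwrite(f'pics/{n}0.png',cv2.resize(im['pixels'][:,:,::-1],(800,600)))
E
```

```text
[0.12568854 0.53511228 0.20840329] [[-9.73475267e-01  2.28791358e-01 -6.46725272e-04]
 [ 2.28792037e-01  9.73474432e-01 -1.31695248e-03]
 [ 3.28263170e-04 -1.42998626e-03 -9.99998924e-01]] [ 0.05956197 -0.75742129 -0.43586628] 0.08531358975836946 0.0 0.0187
```

View pics/top0.png

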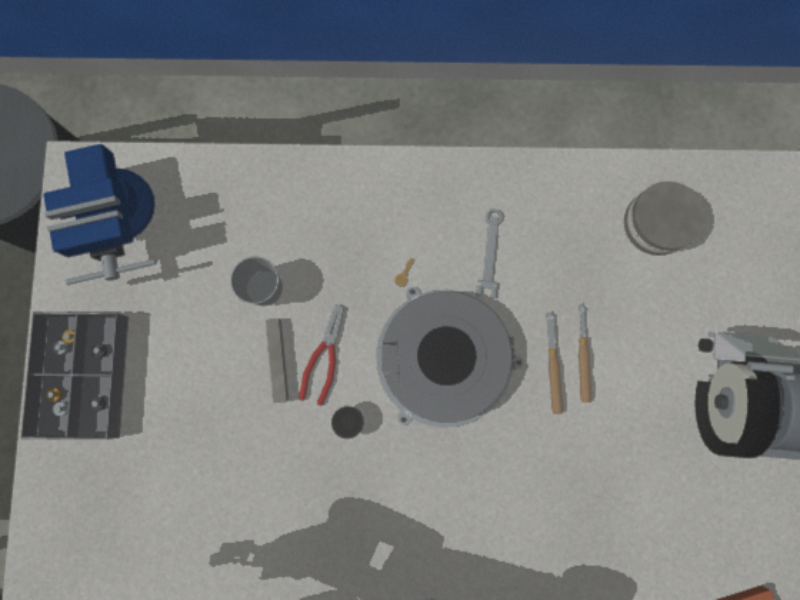

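View pics/scene0.png

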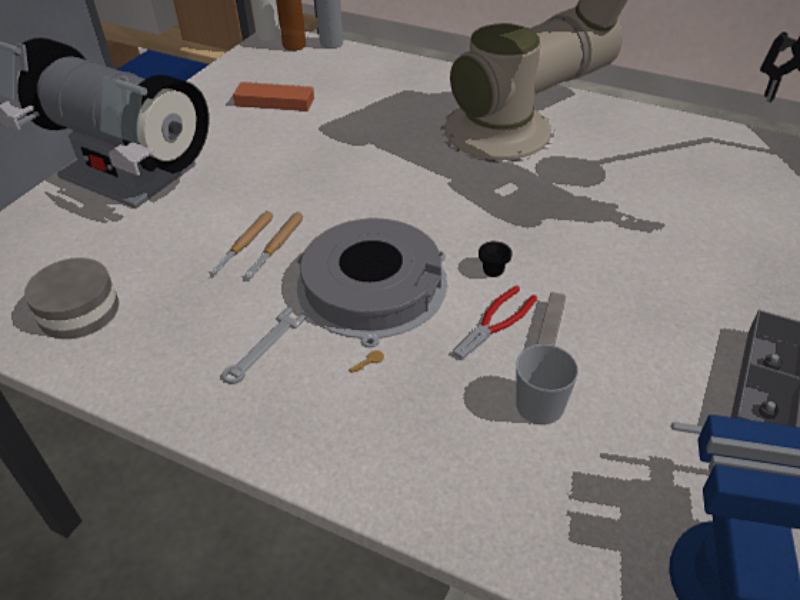

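The top view shows the case at about (446,356) and a notch on its left rim, near (390,360). The scene view shows the same notch at about (432,272). I'll compute positions and enlarge the notch.

```bash
cat > h.py <<'E'
import numpy as np,cv2
def pix2w(im,uv,z):
    R=cv2.Rodrigues(np.array(im['rvec'],float))[0];t=np.array(im['tvec'],float).ravel()
    d=R.T@np.linalg.inv(im['mtx'])@np.array([uv[0],uv[1],1.]);c=-R.T@t
    return c+d*(z-c[2])/d[2]
def proj(im,P):
    return cv2.projectPoints(np.array(P,float).reshape(-1,1,3),np.array(im['rvec'],float),np.array(im['tvec'],float),np.array(im['mtx'],float),None)[0].reshape(-1,2)
E
python3 - <<'E'
from h import *
import pickle
T=pickle.load(open('top.pkl','rb'));S=pickle.load(open('scene.pkl','rb'))
for p in [(446,356),(378,357),(513,357),(446,291),(446,424),(391,360)]: print(p,pix2w(T,np.array(p)*.7,.05).round(4))
for n,p in dict(pliers=(340,308),pl2=(303,398),loupe=(347,422),stick=(280,360)).items(): print(n,pix2w(T,np.array(p)*.7,.01).round(3))
a=T['pixels'][195:305,255:375,::-1];a=cv2.resize(a,None,fx=5,fy=5,interpolation=cv2.INTER_CUBIC)
b=S['pixels'][145:245,200:320,::-1];b=cv2.resize(b,None,fx=5,fy=5,interpolation=cv2.INTER_CUBIC)
cv2.imwrite('pics/a.png',cv2.convertScaleAbs(a,alpha=1.6));cv2.imwrite('pics/b.png',cv2.convertScaleAbs(b,alpha=1.6))
E
```

```text
(446, 356) [ 0.5394 -0.0181  0.05  ]
(378, 357) [0.536  0.1011 0.05  ]
(513, 357) [ 0.5391 -0.1355  0.05  ]
(446, 291) [ 0.6548 -0.0179  0.05  ]
(446, 424) [ 0.4222 -0.0183  0.05  ]
(391, 360) [0.5311 0.0782 0.05  ]
pliers [0.627 0.174 0.01 ]
pl2 [0.463 0.236 0.01 ]
loupe [0.422 0.156 0.01 ]
stick [0.531 0.28  0.01 ]
```

View pics/a.png

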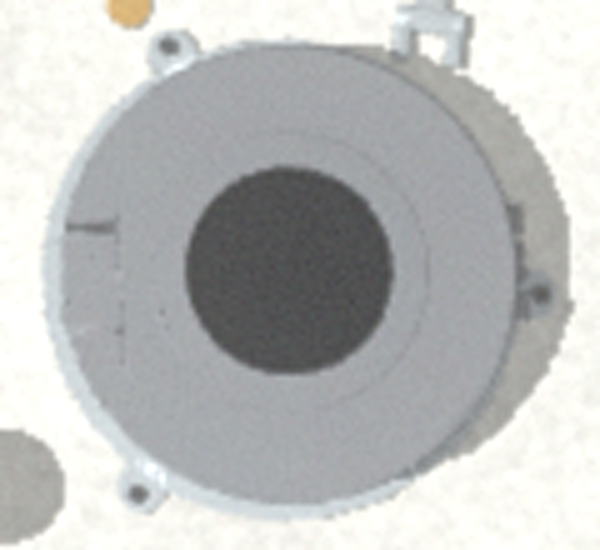

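The notch opens toward +y. Its sides are at v≈228 and ≈340 in the crop, and the inner edge is at u≈118. That fits 56 mm wide at r=85 mm, centred about 94° from world x. The case centre is about (0.538, -0.018). I'll move above the rim at about 135°, closing the fingers on the way.

```bash
python3 -m jog '[[0,0,0,-0.044,-0.039,0,0],[0,0,0,-0.044,-0.039,0,0],[0,0,0,-0.044,-0.039,0,0],[0,0,0,-0.044,-0.039,0,0],[0,0,0,-0.044,-0.039,0,0],[0,0,0,-0.044,-0.039,0,0],[0,0,0,-0.044,-0.039,0,0],[0,0,0,-0.044,-0.039,0,0],[0,0,0,-0.044,-0.039,0,0],[0,0,0,-0.044,-0.039,0,0]]' 40
python3 -m jog '[[0,0,0,0,0,0,0],[0,0,0,0,0,0,0],[0,0,0,0,0,0,0]]'
python3 - <<'E'
from rig import observe, optics
from h import *
im=optics.get_image('wrist')
C=np.array([.538,-.018,.05]);print(proj(im,[C,C+[-.007,.107,-.013],C+[-.071,.071,0]]))
cv2.imwrite('pics/w1.png',cv2.resize(im['pixels'][:,:,::-1],(800,600)))
import pickle;pickle.dump(im,open('w1.pkl','wb'))
s=observe();print(s['position'],s['tool_rot'],s['ft_force'],s['grip_width'])
E
```

```text
time_s: 1.35
position: [0.4656, 0.0533, 0.2089]
tool_rot: [[-0.973, 0.229, -0.0], [0.229, 0.973, 0.0], [0.0, 0.0, -1.0]]
ft_force: [0.8, 0.3, 0.1]
grip_width: 0.0003
gripper_force: 0.0
time_s: 1.72
position: [0.4643, 0.0561, 0.2091]
tool_rot: [[-0.974, 0.227, -0.0], [0.227, 0.974, 0.0], [0.0, 0.0, -1.0]]
ft_force: [0.5, -0.1, -0.1]
grip_width: -0.0006
gripper_force: 0.0
[[234.80415872 256.36069166]
 [316.96519293 229.11205018]
 [277.08541483 189.99141157]]
[0.46431518 0.05613178 0.20916627] [[-9.73873546e-01  2.27090986e-01  1.97708486e-05]
 [ 2.27090987e-01  9.73873542e-01  8.44852241e-05]
 [-6.84735160e-08  8.67677063e-05 -9.99999996e-01]] [-0.6043599   0.14277069  0.48388075] 0.0001850909101125216
```

View pics/w1.png

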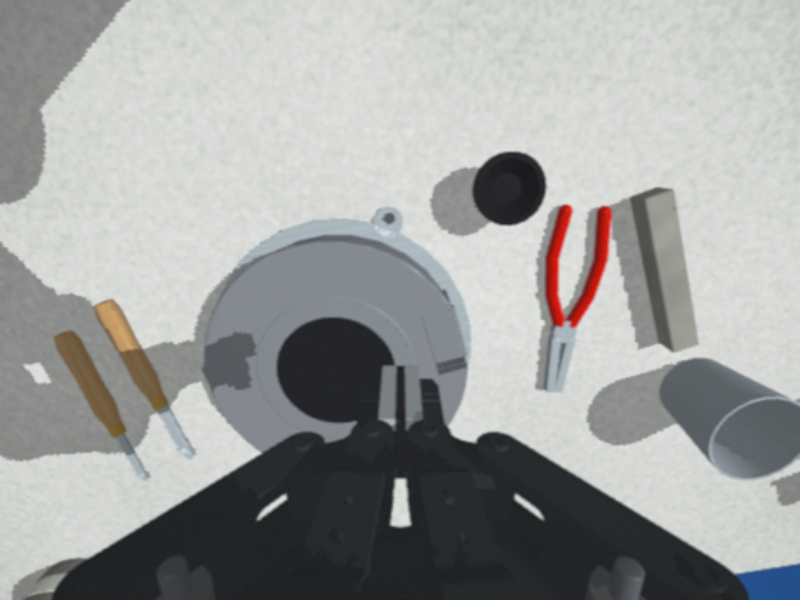

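The wrist view shows the notch's inner edge running from about (424,316) to (437,370). One side wall runs from (437,370) to (465,360) and the other ends near (447,294). I'll check these in world coordinates.

Run:
```python
from h import *
import pickle
im=pickle.load(open('w1.pkl','rb'))
C=np.array([.538,-.018])
for p in [(424,316),(437,370),(465,360),(447,294),(335,240),(205,345),(467,380),(335,369)]:
    w=pix2w(im,np.array(p)*.7,.05);d=w[:2]-C;print(p,w.round(4),np.hypot(*d).round(4),np.degrees(np.arctan2(d[1],d[0])).round(1))
a=im['pixels'][185:285,255:345,::-1];cv2.imwrite('pics/w2.png',cv2.convertScaleAbs(cv2.resize(a,None,fx=6,fy=6,interpolation=cv2.INTER_CUBIC),alpha=1.6))
```

```text
(424, 316) [0.5098 0.067  0.05  ] 0.0896 108.4
(437, 370) [0.5618 0.0674 0.05  ] 0.0887 74.4
(465, 360) [0.5579 0.093  0.05  ] 0.1128 79.9
(447, 294) [0.4952 0.0894 0.05  ] 0.1156 111.7
(335, 240) [0.4313 0.0124 0.05  ] 0.1109 164.1
(205, 345) [ 0.493 -0.121  0.05 ] 0.1124 -113.6
(467, 380) [0.5776 0.0912 0.05  ] 0.1162 70.1
(335, 369) [ 0.5405 -0.0191  0.05  ] 0.0028 -24.0
```

View pics/w2.png

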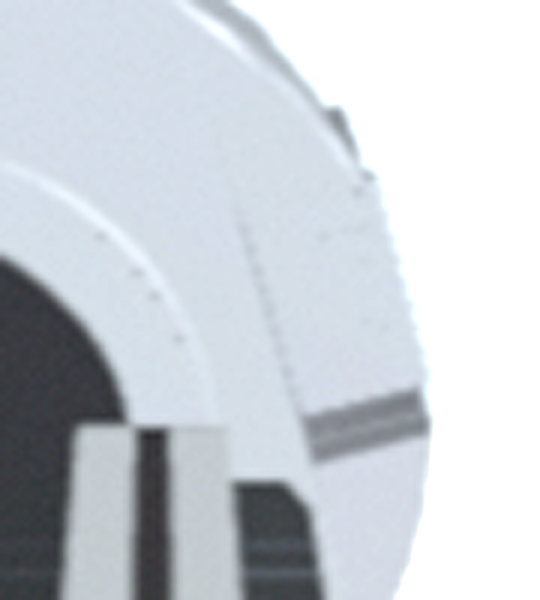

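The notch centre is at about 92–93°, so the press point (r=107 mm) is about (0.534, 0.089). The tip is at about 135° and r=105 mm, so I'll lower it to just above the rim and then feel for contact.

```bash
python3 -m jog '[[0,0,0,0,0,0.04,0],[0,0,0,0,0,0.04,0],[0,0,0,0,0,0.04,0],[0,0,0,0,0,0.03,0],[0,0,0,0,0,0,0],[0,0,0,0,0,0,0]]'
python3 -m jog '[[0,0,0,0,0,0.003,0],[0,0,0,0,0,0.002,0],[0,0,0,0,0,0,0],[0,0,0,0,0,0,0]]'
```

```text
time_s: 2.52
position: [0.4655, 0.0554, 0.0602]
tool_rot: [[-0.974, 0.228, 0.002], [0.228, 0.974, -0.0], [-0.002, 0.0, -1.0]]
ft_force: [0.7, 1.1, -0.2]
grip_width: 0.0001
gripper_force: 0.0
time_s: 3.02
position: [0.465, 0.0551, 0.0541]
tool_rot: [[-0.973, 0.229, 0.0], [0.229, 0.973, -0.0], [-0.0, 0.0, -1.0]]
ft_force: [-0.5, -0.1, 0.0]
grip_width: -0.0001
gripper_force: 0.0
```

```bash
for i in 1; do python3 -m jog '[[0,0,0,0,0,0.002,0],[0,0,0,0,0,0,0],[0,0,0,0,0,0,0]]'; python3 -m jog '[[0,0,0,0,0,0.001,0],[0,0,0,0,0,0,0],[0,0,0,0,0,0,0]]'; done
```

```text
time_s: 3.4
position: [0.4649, 0.0551, 0.052]
tool_rot: [[-0.973, 0.229, -0.0], [0.229, 0.973, 0.0], [0.0, 0.0, -1.0]]
ft_force: [-0.2, -0.2, -0.6]
grip_width: -0.0003
gripper_force: 0.0
time_s: 3.78
position: [0.4649, 0.0551, 0.051]
tool_rot: [[-0.973, 0.229, -0.0], [0.229, 0.973, 0.0], [0.0, 0.0, -1.0]]
ft_force: [-1.1, -0.4, -0.5]
grip_width: -0.0001
gripper_force: 0.0
```

```bash
python3 -m jog '[[0,0,0,0,0,0.001,0],[0,0,0,0,0,0,0],[0,0,0,0,0,0,0]]'; python3 -m jog '[[0,0,0,0,0,0.0005,0],[0,0,0,0,0,0,0],[0,0,0,0,0,0,0]]'
```

```text
time_s: 4.15
position: [0.4649, 0.0551, 0.05]
tool_rot: [[-0.973, 0.229, -0.0], [0.229, 0.973, 0.0], [0.0, 0.0, -1.0]]
ft_force: [-0.2, -0.7, 0.1]
grip_width: -0.0
gripper_force: 0.0
time_s: 4.53
position: [0.4649, 0.0551, 0.0495]
tool_rot: [[-0.973, 0.229, -0.0], [0.229, 0.973, 0.0], [0.0, 0.0, -1.0]]
ft_force: [-0.0, 0.3, 0.6]
grip_width: 0.0001
gripper_force: 0.0
```

```bash
python3 -m jog '[[0,0,0,0,0,0.0005,0],[0,0,0,0,0,0,0],[0,0,0,0,0,0,0]]' | grep -E 'pos|ft_'; python3 -m jog '[[0,0,0,0,0,0.0005,0],[0,0,0,0,0,0,0],[0,0,0,0,0,0,0]]'| grep -E 'pos|ft_'
```

```text
position: [0.4649, 0.0551, 0.049]
ft_force: [-0.4, -0.0, -0.1]
position: [0.465, 0.0551, 0.0485]
ft_force: [-0.7, -0.4, 0.7]
```

```bash
python3 -m jog '[[0,0,0,0,0,0.0005,0],[0,0,0,0,0,0,0],[0,0,0,0,0,0,0]]' | grep -E 'pos|ft_'; python3 -m jog '[[0,0,0,0,0,0.0005,0],[0,0,0,0,0,0,0],[0,0,0,0,0,0,0]]'| grep -E 'pos|ft_'
python3 - <<'E'
from rig import observe
s=observe();print(s['ft_force'],s['wrist_torque'],s['joint_efforts'])
E
```

```text
position: [0.4649, 0.0551, 0.048]
ft_force: [0.0, -0.2, 0.1]
position: [0.4649, 0.0551, 0.0475]
ft_force: [-0.1, 0.5, -0.3]
[-0.06380004  0.5455483  -0.27549147] [-0.03592607 -0.04721031  0.02346587] [ 5.37817726e-06 -4.02319264e+01 -1.53661680e+01 -2.36920359e-04
 -7.61495272e-06 -1.64156620e-05]
```

Run:
```python
from rig import optics
from h import *
im=optics.get_image('wrist');s=optics.get_image('scene')
a=cv2.resize(im['pixels'][150:330,180:420,::-1],(800,600),interpolation=cv2.INTER_CUBIC)
b=cv2.resize(s['pixels'][110:260,180:380,::-1],(800,600),interpolation=cv2.INTER_CUBIC)
cv2.imwrite('pics/c.png',cv2.convertScaleAbs(cv2.resize(np.hstack([a,b]),(800,300)),alpha=1.4))
```

```text
(no output)
```

View pics/c.png

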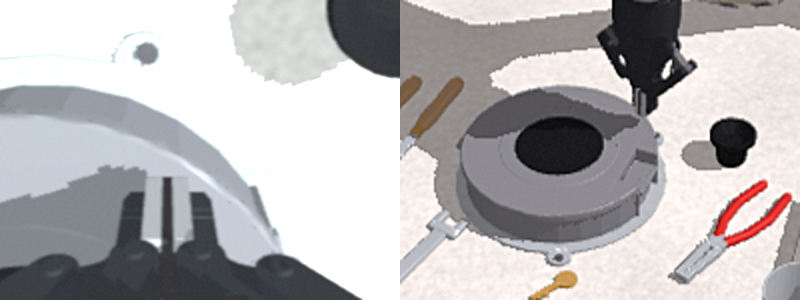

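The fingertip is over the rim with a small gap or none, so I'll keep feeling down.

```bash
python3 -m jog '[[0,0,0,0,0,0.0005,0],[0,0,0,0,0,0,0],[0,0,0,0,0,0,0]]' | grep -E 'pos|ft_'; python3 -m jog '[[0,0,0,0,0,0.0005,0],[0,0,0,0,0,0,0],[0,0,0,0,0,0,0]]'| grep -E 'pos|ft_'
```

```text
position: [0.4649, 0.0551, 0.047]
ft_force: [-0.7, -0.6, -0.6]
position: [0.4649, 0.0551, 0.0465]
ft_force: [-0.9, -0.4, 0.0]
```

```bash
python3 -m jog '[[0,0,0,0,0,0.0005,0],[0,0,0,0,0,0,0],[0,0,0,0,0,0,0]]' | grep -E 'pos|ft_'
```

```text
position: [0.4649, 0.0551, 0.046]
ft_force: [-0.1, 0.2, -0.8]
```

Run:
```python
from rig import optics,observe
from h import *
im=optics.get_image('wrist');s=optics.get_image('scene');p=observe()['position']
for dz in(0,.005,.01): print(dz,(proj(im,p+[0,0,dz])-[180,150])/.6, (proj(s,p+[0,0,dz])-[180,110])*2+[400,0])
x,y=proj(s,p)[0].astype(int);a=s['pixels'][y-28:y+17,x-30:x+30,::-1]
cv2.imwrite('pics/d.png',cv2.convertScaleAbs(cv2.resize(a,(800,600),interpolation=cv2.INTER_CUBIC),alpha=1.5))
print(proj(s,p)-[x,y])
```

```text
0 [[164.47144068 167.32796614]] [[643.03260306 127.71617667]]
0.005 [[164.42103624 173.52710552]] [[643.08285783 124.50341957]]
0.01 [[164.36788813 180.06368244]] [[643.13339801 121.27241675]]
[[0.51630153 0.85808833]]
```

View pics/d.png

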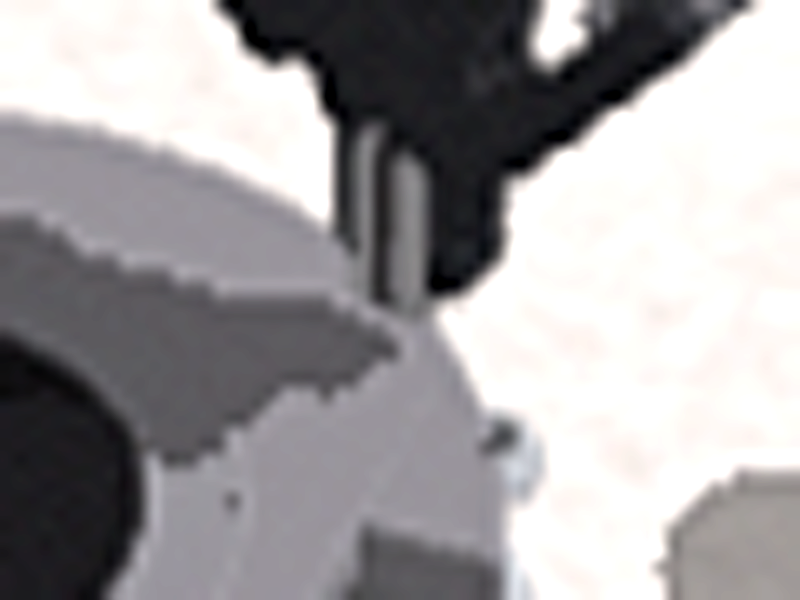

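The picture shows the visible fingertip about 8 mm or more above the nominal TCP, with a gap between the tip and its shadow. So the tips stand behind the TCP, and I'll keep lowering with a light touch.

```bash
python3 -m jog '[[0,0,0,0,0,0.001,0],[0,0,0,0,0,0,0],[0,0,0,0,0,0,0]]' | grep -E 'pos|ft_'; python3 -m jog '[[0,0,0,0,0,0.0005,0],[0,0,0,0,0,0,0],[0,0,0,0,0,0,0]]'| grep -E 'pos|ft_'
```

```text
position: [0.4649, 0.0551, 0.045]
ft_force: [-0.7, -0.6, 0.2]
position: [0.4649, 0.0551, 0.0445]
ft_force: [-0.4, -1.1, -0.5]
```

```bash
python3 -m jog '[[0,0,0,0,0,0.0005,0],[0,0,0,0,0,0,0],[0,0,0,0,0,0,0]]' | grep -E 'pos|ft_'; python3 -m jog '[[0,0,0,0,0,0.0005,0],[0,0,0,0,0,0,0],[0,0,0,0,0,0,0]]'| grep -E 'pos|ft_'
```

```text
position: [0.4649, 0.0551, 0.044]
ft_force: [0.2, -0.0, 0.5]
position: [0.4649, 0.0551, 0.0435]
ft_force: [0.5, -0.0, 0.6]
```

```bash
python3 -m jog '[[0,0,0,0,0,0.0005,0],[0,0,0,0,0,0,0],[0,0,0,0,0,0,0]]' | grep -E 'pos|ft_'; python3 -m jog '[[0,0,0,0,0,0.0005,0],[0,0,0,0,0,0,0],[0,0,0,0,0,0,0]]'| grep -E 'pos|ft_'
```

```text
position: [0.4649, 0.0551, 0.043]
ft_force: [0.3, 0.2, 0.5]
position: [0.4649, 0.0551, 0.0425]
ft_force: [-0.7, 0.9, -0.0]
```

```bash
python3 -m jog '[[0,0,0,0,0,0.0005,0],[0,0,0,0,0,0,0],[0,0,0,0,0,0,0]]' | grep -E 'pos|ft_'; python3 -m jog '[[0,0,0,0,0,0.0005,0],[0,0,0,0,0,0,0],[0,0,0,0,0,0,0]]'| grep -E 'pos|ft_'
```

```text
position: [0.4649, 0.0551, 0.042]
ft_force: [0.1, 0.1, -0.3]
position: [0.4649, 0.0551, 0.0415]
ft_force: [-0.9, 0.4, 0.2]
```

```bash
python3 -m jog '[[0,0,0,0,0,0.0005,0],[0,0,0,0,0,0,0],[0,0,0,0,0,0,0]]' | grep -E 'pos|ft_'; python3 -m jog '[[0,0,0,0,0,0.0005,0],[0,0,0,0,0,0,0],[0,0,0,0,0,0,0]]'| grep -E 'pos|ft_'
```

```text
position: [0.4649, 0.0551, 0.041]
ft_force: [0.6, 0.1, -0.1]
position: [0.4649, 0.0551, 0.0405]
ft_force: [0.1, -0.0, 0.4]
```

```bash
python3 -m jog '[[0,0,0,0,0,0.0005,0],[0,0,0,0,0,0,0],[0,0,0,0,0,0,0]]' | grep -E 'pos|ft_'
```

```text
position: [0.4649, 0.0551, 0.04]
ft_force: [0.4, 1.1, 0.0]
```

Run:
```python
from rig import optics,observe
from h import *
im=optics.get_image('wrist');s=optics.get_image('scene');p=observe()['position'];R=observe()['tool_rot']
S=proj(s,p+[0,0,.006])[0].astype(int)
tip=[S[0]-30+405/13.33,S[1]-28+312/13.33]
for z in (.046,.05,.055,.06,.065): print(z,pix2w(s,tip,z).round(4))
x,y=proj(s,p+[0,0,.01])[0].astype(int);a=s['pixels'][y-23:y+22,x-30:x+30,::-1]
x2,y2=proj(im,p+[0,0,.01])[0].astype(int);b=im['pixels'][y2-50:y2+40,x2-60:x2+60,::-1]
f=lambda q:cv2.resize(q,(400,300),interpolation=cv2.INTER_CUBIC)
A=f(a);B=f(b)
for dz in(0,.01,.02):
    u=(proj(s,p+[0,0,dz])[0]-[x-30,y-23])*400/60;cv2.circle(A,tuple(map(int,u)),2,(0,0,255),-1)
    u=(proj(im,p+[0,0,dz])[0]-[x2-60,y2-50])*400/120;cv2.circle(B,tuple(map(int,u)),2,(0,0,255),-1)
cv2.imwrite('pics/e.png',cv2.convertScaleAbs(np.hstack([A,B]),alpha=1.4))
```

```text
0.046 [0.4465 0.0464 0.046 ]
0.05 [0.4509 0.0483 0.05  ]
0.055 [0.4564 0.0508 0.055 ]
0.06 [0.462  0.0532 0.06  ]
0.065 [0.4675 0.0557 0.065 ]
```

View pics/e.png

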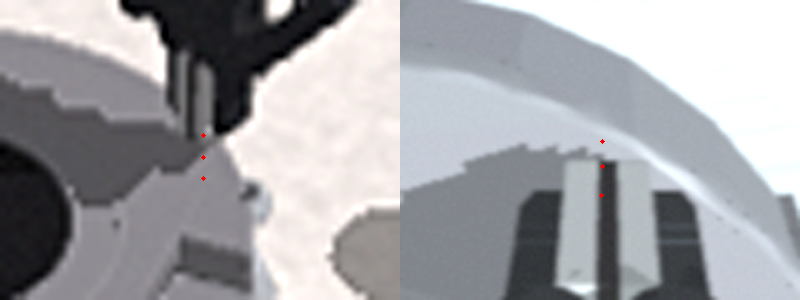

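In this picture the tip sits about 16–19 mm above the reported TCP, and its shadow has nearly closed up to it. Contact should come at a reported z of about 0.033.

```bash
python3 -m jog '[[0,0,0,0,0,0.001,0],[0,0,0,0,0,0.001,0],[0,0,0,0,0,0.001,0],[0,0,0,0,0,0.001,0],[0,0,0,0,0,0,0],[0,0,0,0,0,0,0]]' | grep -E 'pos|ft_'
```

```text
position: [0.465, 0.0551, 0.036]
ft_force: [0.4, -0.5, 0.2]
```

```bash
python3 -m jog '[[0,0,0,0,0,0.0005,0],[0,0,0,0,0,0,0],[0,0,0,0,0,0,0]]' | grep -E 'pos|ft_'
```

```text
position: [0.465, 0.0551, 0.0355]
ft_force: [0.4, -0.3, -0.5]
```

```bash
python3 -m jog '[[0,0,0,0,0,0.0005,0],[0,0,0,0,0,0,0],[0,0,0,0,0,0,0]]' | grep -E 'pos|ft_'
```

```text
position: [0.4649, 0.0551, 0.035]
ft_force: [0.2, -1.1, 0.5]
```

```bash
python3 -m jog '[[0,0,0,0,0,0.0005,0],[0,0,0,0,0,0,0],[0,0,0,0,0,0,0]]' | grep -E 'pos|ft_'
```

```text
position: [0.4649, 0.0551, 0.0345]
ft_force: [-0.5, -0.3, 0.5]
```

```bash
python3 -m jog '[[0,0,0,0,0,0.0005,0],[0,0,0,0,0,0,0],[0,0,0,0,0,0,0]]' | grep -E 'pos|ft_'
```

```text
position: [0.4649, 0.0551, 0.034]
ft_force: [-0.9, -0.1, 0.9]
```

```bash
python3 -m jog '[[0,0,0,0,0,0.0005,0],[0,0,0,0,0,0,0],[0,0,0,0,0,0,0]]' | grep -E 'pos|ft_'
```

```text
position: [0.4649, 0.0551, 0.0335]
ft_force: [-0.2, -0.1, 0.6]
```

```bash
python3 -m jog '[[0,0,0,0,0,0.0005,0],[0,0,0,0,0,0,0],[0,0,0,0,0,0,0]]' | grep -E 'pos|ft_'
```

```text
position: [0.4649, 0.0551, 0.033]
ft_force: [0.0, -0.2, 0.3]
```

```bash
python3 -m jog '[[0,0,0,0,0,0.0005,0],[0,0,0,0,0,0,0],[0,0,0,0,0,0,0]]' | grep -E 'pos|ft_'
```

```text
position: [0.4649, 0.0551, 0.0325]
ft_force: [0.6, -0.7, 0.2]
```

```bash
python3 -m jog '[[0,0,0,0,0,0.0005,0],[0,0,0,0,0,0,0],[0,0,0,0,0,0,0]]' | grep -E 'pos|ft_'
```

```text
position: [0.4649, 0.0551, 0.032]
ft_force: [-0.4, 0.4, 0.6]
```

```bash
python3 -m jog '[[0,0,0,0,0,0.0005,0],[0,0,0,0,0,0,0],[0,0,0,0,0,0,0]]' | grep -E 'pos|ft_'
```

```text
position: [0.4649, 0.0551, 0.0315]
ft_force: [-0.6, -0.2, 0.8]
```

```bash
python3 -m jog '[[0,0,0,0,0,0.0005,0],[0,0,0,0,0,0,0],[0,0,0,0,0,0,0]]' | grep -E 'pos|ft_'
```

```text
position: [0.4649, 0.0551, 0.031]
ft_force: [0.1, 0.0, -0.6]
```

Run:
```python
from rig import optics,observe
from h import *
im=optics.get_image('wrist');s=optics.get_image('scene');t=optics.get_image('top');o=observe();p=o['position'];print(o['grip_width'],o['time_s'])
C=np.array([.538,-.018,.05]);th=np.linspace(0,2*np.pi,120)
ring=C+.115*np.c_[np.cos(th),np.sin(th),0*th]
out=[]
for I,w in((s,40),(im,70)):
    x,y=proj(I,p+[0,0,.015])[0].astype(int);y0=max(y-w*3//4,0)
    a=cv2.resize(I['pixels'][y0:y0+w*3//2,x-w:x+w,::-1],(400,300),interpolation=cv2.INTER_CUBIC)
    a=cv2.convertScaleAbs(a,alpha=1.4)
    for u in (proj(I,ring)-[x-w,y0])*200/w: cv2.circle(a,tuple(map(int,u)),1,(0,255,0),-1)
    for dz in(0,.01,.02):
        u=(proj(I,p+[0,0,dz])[0]-[x-w,y0])*200/w;cv2.circle(a,tuple(map(int,u)),2,(0,0,255),-1)
    out.append(a)
cv2.imwrite('pics/f.png',np.hstack(out))
```

```text
-0.0002210095844373084 16.225
```

View pics/f.png

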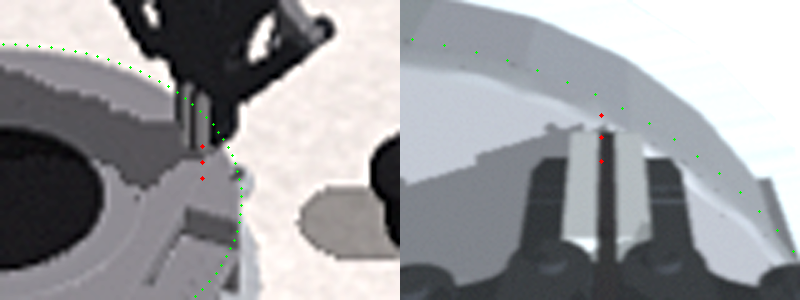

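The tip looks about level with the rim now and moves down as commanded, so I'll continue in half-millimetre steps.

```bash
python3 -m jog '[[0,0,0,0,0,0.0005,0],[0,0,0,0,0,0,0],[0,0,0,0,0,0,0]]' | grep -E 'pos|ft_'
```

```text
position: [0.4649, 0.0551, 0.0305]
ft_force: [0.8, 0.6, -0.4]
```

```bash
python3 -m jog '[[0,0,0,0,0,0.0005,0],[0,0,0,0,0,0,0],[0,0,0,0,0,0,0]]' | grep -E 'pos|ft_'
```

```text
position: [0.4649, 0.0551, 0.03]
ft_force: [-0.1, -0.4, -0.1]
```

```bash
python3 -m jog '[[0,0,0,0,0,0.0005,0],[0,0,0,0,0,0,0],[0,0,0,0,0,0,0]]' | grep -E 'pos|ft_'
python3 - <<'E'
from rig import optics,observe
from h import *
for n in('wrist','scene','top'):
    im=optics.get_image(n);R=cv2.Rodrigues(np.array(im['rvec']))[0];print(n,-R.T@np.array(im['tvec']).ravel(),R[2])
o=observe();print(o['joint_efforts'],o['q'],o['position'])
E
```

```text
position: [0.4649, 0.0551, 0.0295]
ft_force: [0.5, 0.0, 0.2]
wrist [0.38384584 0.0749886  0.19443215] [ 0.31756091 -0.07470763 -0.94529034]
scene [1.32971977 0.43664045 0.84489208] [-0.64666343 -0.309863   -0.69700167]
top [0.47250291 0.06883288 1.15677952] [ 0.14435454  0.00136571 -0.98952509]
[-2.03019976e-03 -4.08289540e+01 -1.43670827e+01 -3.62541787e-04
  3.99103092e-04  5.92748890e-07] [-7.77900660e+00  2.69602955e+01  1.01680008e+02  4.74832611e-04
  5.13593341e+01 -8.45527378e+01] [0.46492917 0.05507933 0.02952732]
```

Allowing for the 22 mm pad width, both cameras put the real tip about 25 mm above the reported TCP. Contact should then come at z≈0.025.

```bash
python3 -m jog '[[0,0,0,0,0,0.001,0],[0,0,0,0,0,0.001,0],[0,0,0,0,0,0,0],[0,0,0,0,0,0,0]]' | grep -E 'pos|ft_'
```

```text
position: [0.4651, 0.0551, 0.0281]
ft_force: [-2.6, 0.4, 8.8]
```

```bash
python3 -m jog '[[0,0,0,0,0,0.0005,0],[0,0,0,0,0,0,0],[0,0,0,0,0,0,0]]' | grep -E 'pos|ft_'
```

```text
position: [0.4651, 0.0551, 0.028]
ft_force: [-3.3, 0.2, 15.4]
```

```bash
python3 -m jog '[[0,0,0,0,0,0.0005,0],[0,0,0,0,0,0,0],[0,0,0,0,0,0,0]]' | grep -E 'pos|ft_'
```

```text
position: [0.4651, 0.0551, 0.028]
ft_force: [-4.8, 0.9, 20.2]
```

```bash
python3 -m jog '[[0,0,0,0,0,0.0005,0],[0,0,0,0,0,0,0],[0,0,0,0,0,0,0]]' | grep -E 'pos|ft_'
```

```text
position: [0.4652, 0.0552, 0.0278]
ft_force: [-7.2, 0.3, 25.9]
```

Contact: the rim is at a reported z≈0.0285, and the stiffness is about 12 N/mm. I'll ease off to about 5 N and slide toward the notch.

```bash
python3 -m jog '[[0,0,0,0,0,-0.0018,0],[0,0,0,0,0,0,0],[0,0,0,0,0,0,0],[0,0,0,0,0,0,0]]' | grep -E 'pos|ft_'; python3 -m jog '[[0,0,0,-0.003,0.0025,0,0],[0,0,0,-0.003,0.0025,0,0],[0,0,0,-0.003,0.0025,0,0],[0,0,0,-0.003,0.0025,0,0]]' | grep -E 'pos|ft_'
```

```text
position: [0.465, 0.0551, 0.0281]
ft_force: [-2.0, 0.3, 9.8]
position: [0.4772, 0.0615, 0.028]
ft_force: [-8.8, -5.6, 14.4]
```

```bash
python3 -m jog '[[0,0,0,-0.003,0.0025,0,0],[0,0,0,-0.003,0.0025,0,0],[0,0,0,-0.003,0.0025,0,0],[0,0,0,-0.003,0.0025,0,0]]' | grep -E 'pos|ft_'
```

```text
position: [0.4912, 0.0685, 0.0281]
ft_force: [-8.9, -6.4, 14.7]
```

```bash
python3 -m jog '[[0,0,0,-0.003,0.0025,0,0],[0,0,0,-0.003,0.0025,0,0],[0,0,0,-0.003,0.0025,0,0]]' | grep -E 'pos|ft_'
```

```text
position: [0.5018, 0.0737, 0.0281]
ft_force: [-9.1, -5.8, 13.6]
```

```bash
python3 -m jog '[[0,0,0,-0.003,0.0025,-0.0003,0],[0,0,0,-0.003,0.0025,0,0],[0,0,0,-0.003,0.0025,0,0]]' | grep -E 'pos|ft_'
```

```text
position: [0.5129, 0.0792, 0.0281]
ft_force: [-5.3, -2.1, 7.2]
```

```bash
python3 -m jog '[[0,0,0,-0.003,0.0025,0,0],[0,0,0,-0.003,0.0025,0,0]]' | grep -E 'pos|ft_'
```

```text
position: [0.5209, 0.0831, 0.0278]
ft_force: [0.3, -0.1, -0.4]
```

```bash
python3 -m jog '[[0,0,0,-0.003,0.0025,0,0],[0,0,0,-0.003,0.0025,0,0]]' | grep -E 'pos|ft_'
```

```text
position: [0.528, 0.0867, 0.0279]
ft_force: [0.3, -0.7, -0.6]
```

The force fell to zero between x=0.513 and 0.521, so the tip is over the notch as the picture predicted. I'll centre it and go down to just above the catch.

```bash
python3 -m jog '[[0,0,0,-0.005,0.005,0,0],[0,0,0,0,0,0.004,0],[0,0,0,0,0,0.004,0],[0,0,0,0,0,0.003,0],[0,0,0,0,0,0,0],[0,0,0,0,0,0,0]]' | grep -E 'pos|ft_'
```

```text
position: [0.5338, 0.0902, 0.0172]
ft_force: [0.3, -0.7, -0.3]
```

```bash
python3 -m jog '[[0,0,0,0,0,0.001,0],[0,0,0,0,0,0.001,0],[0,0,0,0,0,0.001,0],[0,0,0,0,0,0,0]]' | grep -E 'pos|ft_'
```

```text
position: [0.5338, 0.0903, 0.0143]
ft_force: [-0.6, 0.1, 3.5]
```

The catch is under the tip at 3.5 N, so I'll press on.

```bash
python3 -m jog '[[0,0,0,0,0,0.001,0],[0,0,0,0,0,0.001,0],[0,0,0,0,0,0.001,0],[0,0,0,0,0,0,0]]' | grep -E 'pos|ft_'
```

```text
position: [0.534, 0.0903, 0.0114]
ft_force: [-2.6, 0.8, 8.3]
```

```bash
python3 -m jog '[[0,0,0,0,0,0.001,0],[0,0,0,0,0,0.001,0],[0,0,0,0,0,0,0],[0,0,0,0,0,0,0]]' | grep -E 'pos|ft_'
```

```text
position: [0.534, 0.0902, 0.0097]
ft_force: [-3.7, -0.9, 9.3]
```

```bash
python3 -m jog '[[0,0,0,0,0,0,0],[0,0,0,0,0,0,0],[0,0,0,0,0,-0.002,0],[0,0,0,0.002,0.01,-0.004,0],[0,0,0,0.002,0.01,-0.004,0],[0,0,0,0.003,0.014,-0.01,0],[0,0,0,0.003,0.014,-0.015,0],[0,0,0,0.003,0.014,-0.015,0],[0,0,0,0.003,0.014,-0.015,0]]' | grep -E 'pos|ft_'; python3 -m jog '[[0,0,0,0.006,0.03,-0.03,0],[0,0,0,0.006,0.03,-0.03,0],[0,0,0,0.006,0.03,-0.03,0],[0,0,0,0.006,0.03,-0.03,0],[0,0,0,0,0,0,0],[0,0,0,0,0,0,0],[0,0,0,0,0,0,0],[0,0,0,0,0,0,0],[0,0,0,0,0,0,0],[0,0,0,0,0,0,0]]' | grep -E 'pos|ft_'
python3 - <<'E'
from rig import optics
import cv2,numpy as np
t=optics.get_image('top');s=optics.get_image('scene')
cv2.imwrite('pics/g.png',cv2.resize(np.hstack([t['pixels'],s['pixels']])[:,:,::-1],(800,300)))
E
```

```text
position: [0.5351, 0.1693, 0.0748]
ft_force: [1.2, -0.2, -0.8]
position: [0.5397, 0.2901, 0.194]
ft_force: [-0.1, 0.0, -0.6]
```

View pics/g.png

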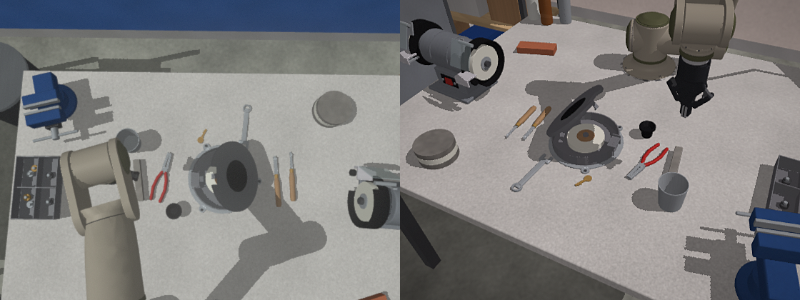

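The lid stands wide open at (575,110) in the scene half, the hand is clear, and the tools lie where they did. I'll hand in.

```bash
python3 -c "
from rig import job,observe
print(observe()['time_s'],job.close_job())"
```

```text
the job is handed in; nothing more can be done
26.6 None
```

I felt along the rim to the notch and pressed the catch; the lid popped open, the hand is clear, the last picture shows the tools undisturbed, and I handed the job in at 26.6 s (no verdict was returned).

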